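# Close the screw tin with its inner lid and take off the outer lid

### The arm

A 7-joint arm with a two-finger parallel gripper is mounted at the origin on a cart in front of the work surface, level with it; the furniture and walls round the work are solid. World frame = base frame: x ahead of the robot, y to its left, z up, the work surface at z = 0. Lengths are in m, angles in rad, forces in N, time in s.
With the tool pointing down it reaches from about 0.35 to 0.9 m from the base axis. Payload 7.2 kg.
Tool frame: the origin (TCP) lies between the finger pads; the fingertips stand 17 mm ahead of it and the grasp point (between the pads) lies 2 mm behind it (manip.nose_length is the z of the fingertips in the tool frame, in m); z points along the fingers, y is the line along which they close (so a half turn about z gives the same grasp; the last joint's range is limited). The gripper opens to 88 mm and grips with 3 to 60 N. Pads are 20 mm wide; open, the fingers measure 115 mm over their backs; the gripper's body (75 mm by 178 mm) begins 61 mm behind the grasp point.
Start: joints at [1.265, 0.411, -0.013, 1.596, 0.006, 1.134, -0.082], TCP at [0.147, -0.607, 0.24] pointing down, gripper open.
Joint ranges: [-2.95, 2.95], [-0.29, 1.99], [-1.47, 1.44], [0.14, 2.54], [-1.03, 4.17], [0.13, 1.85], [-2.86, 2.86]. Speed limits (rad/s): [2.39, 2.39, 3.01, 3.01, 3.14, 3.14, 3.14].

### API

Orientations are given as a rotation vector (axis times angle).
In Python, from station import manip gives the robot as it stands.
- The arm moves only by the shell command python3 -m jog 'ROWS' [FORCE]. ROWS is JSON, a list of rows, each a list of 7 numbers: the shift along the world's x, y, z in cm, then the turn, a rotation vector about the world's x, y, z in degrees, then the opening, from 0 (shut) to 1 (fully open). A call has 1 to 20 rows; each row is the pose to reach, as a shift and turn from the pose commanded when the call began; what a row does not reach only later rows make up. A row lasts 1/10 s, in which the tool goes at most 50 mm and 8.59 degrees, less where a joint would pass 70% of its speed; a pose out of reach is approached as far as the arm can. A call with a gripper value outside its range is refused whole. The fingers move at their own pace and stop on an object; FORCE is the grip in N (left out, the last holds). Time passes only in rows, so rows that repeat a pose let the fingers close. It gives the time, the measured TCP pose, the force, the opening and the grip force at its end, in the units of the state.
- manip.read_state(): the state, without advancing time (a new reading comes with each control period).
- manip.get_image(name): name is "side" or "top" or "wrist"; returns a dict with "image" (400x640x3 uint8, blue, green, red), "mtx" (3x3 intrinsics, pixels), "rvec" (rotation vector, rad) and "tvec" (3), from world to camera coordinates, as OpenCV has them. Camera axes: x right, y down, z forward; pixel columns grow to the right and rows downward; lengths in m; the calibration is good to about 2 mm. The wrist camera is an equidistant fisheye: a pixel r from the principal point sees the ray r / f radians off the axis. A picture is of the moment at which its call begins. There is no depth.
- manip.close_job(): hands the job in; it is judged then, once.
The state is a dict: "time": time; "q": joint angles; "qd": joint speeds; "joint_efforts": joint torques, N m; "ee_pos": TCP position; "tcp_rot": TCP orientation; "ft_force": force on the tool from outside, world axes, zero at the start; "wrist_torque": the same for the moment, N m; "width": finger opening in m; "grasp_force": force on a finger pad.
Only numpy, scipy, OpenCV 4.12 (cv2) and the standard library are available. Lean on these libraries where they do the work, as an engineer would, in place of code of your own. Each camera call takes 0.05 s, during which the arm holds its last target. There are 200 camera calls.

### The job

The steel strap lying across the open screw tin is in the way: hang it over the bar of the little wooden-footed stand, so that the bar runs between the two short lugs under its middle, and let go. Then bring the nested pair of lids together, lifting them by the inner lid's wooden knob, lower them gently onto the tin until both are fully seated, and let go. Finally take the outer lid alone by its round collar and lift it off, leaving the inner lid seated in the tin, and finish while still holding the outer lid level in the gripper, at least 5 cm clear above the top of the knob; do not upset or shift the tin or the other things on the bench.

Things in the scene. Friction and masses are not known exactly. Their poses are not given: they have to be found in the camera images.
- tin: open dark-steel tin with screws in it, loose, 2.2 kg, outer diameter 120 mm, wall 4 mm, height 90 mm. Origin: centre of its underside, z up. A ledge inside (inner diameter 96 mm), 10 mm below the rim, carries the inner lid. The strap lies across its mouth at the start. Behind the bench's middle (x > 0.62 m, y -0.05..0.25) stands a tool rack about 0.2 m high: pass in front of it.
- strap: inverted-U steel strap, 0.2 kg. Origin: mid-underside of the crosspiece; x along it, z up. Crosspiece 150x22x5 mm; legs at x=+-72 reach down to z=-55; two lugs (5 thick) at x=+-15 reach z=-14, 25 mm apart inside. Wooden grip block on top, 44 along x, 24 across y (pinch here), z=5..33. Hung: crosspiece square to the bar and resting on it, a leg on each side; may lean 15 deg.
- bar: fixed stand: wooden foot 80x200x18 mm, posts at y=+-88 mm, and between them a horizontal steel bar along the stand's y, 16 mm thick, its top at z = 158 mm. Origin: centre of the foot's underside. Hang the strap near mid-bar.
- inner_lid: inner lid, 0.22 kg. Aluminium disc, diameter 106 mm, 8 thick (tin mouth 112); above it a boss of diameter 29 up to z=21, a 14 mm stem and a round wooden knob, diameter 22, z=40..66 mm. Origin: centre of the disc's underside, z up. Starts on the bench under the outer lid, knob standing out of the collar; lifted by the knob it carries the outer lid along. Seated: origin 80 mm above the tin's.
- outer_lid: outer lid, 0.16 kg. Aluminium plate, diameter 134, 4 mm thick; skirt 6 mm down (inner diameter 128) fits over the tin; central round collar, outer diameter 50, z=4..26 mm, bore 33 mm round the inner lid's boss and knob. Origin: centre of the plate's underside, z up. Nested: loose on the inner disc, 8 mm above its origin. Seated: on the rim, 90 mm above the tin's origin, knob 30 mm above collar.
- screw_box_b: bystander, leave alone: small blue carton 50x75x42 mm. Origin: centre of its underside.
- driver_red: bystander, leave alone: screwdriver with red handle, 210 mm long, lying. Origin: centre of its underside.
- masking_tape: bystander, leave alone: roll of masking tape lying flat, 104 mm across, 25 mm high. Origin: centre of its underside.
- sanding_block: bystander, leave alone: cork sanding block 62x112x32 mm. Origin: centre of its underside.
- pencil: bystander, leave alone: flat red pencil, 168 mm long, lying between the stations. Origin: centre of its underside.

How it is judged:
On the way, in this order (a step that is already met when the one before it is completed fails the run):
1. the strap hangs over the bar, the bar between its lugs, let go (height (world z) of strap between 0.148 and 0.166 m and x of strap in the frame of bar between -0.012 and 0.012 m and y of strap in the frame of bar between -0.07 and 0.07 m and angle between strap's own z axis and vertical below 0.45 rad and contact force between strap and bar above 0.3 N and contact force between strap and the arm below 0.1 N and contact force between strap and the fingers below 0.1 N), for 0.2 s.
2. both lids are seated on the tin, nested, and let go (horizontal distance between inner_lid and tin below 0.005 m and z of inner_lid in the frame of tin between 0.077 and 0.083 m and angle between the z axis of each of inner_lid, outer_lid and the z axis of tin, either way round below 0.06 rad and horizontal distance between outer_lid and tin below 0.006 m and z of outer_lid in the frame of tin between 0.087 and 0.093 m and contact force between each of inner_lid, outer_lid and the fingers below 0.1 N), for 0.2 s.
At the end, for the whole second after the job is handed in: Strap hangs free on the bar, bar between its lugs (lean under 0.45 rad, within 70 mm of mid-bar). Inner lid seated in the tin (5 mm sideways, 3 mm in height, level). Outer lid held still by the fingers, level within 0.25 rad, at least 30 mm above the knob, touching nothing else (all of step 1 and horizontal distance between inner_lid and tin below 0.005 m and z of inner_lid in the frame of tin between 0.077 and 0.083 m and angle between the z axis of inner_lid and the z axis of tin, either way round below 0.06 rad and z of outer_lid in the frame of inner_lid above 0.096 m and angle between outer_lid's own z axis and vertical below 0.25 rad and contact force between outer_lid and the fingers above 1 N and contact force between outer_lid and inner_lid below 0.05 N and contact force between outer_lid and tin below 0.05 N and contact force between outer_lid and strap below 0.05 N and contact force between outer_lid and bar below 0.05 N and contact force between inner_lid and the fingers below 0.05 N and linear speed of outer_lid below 0.03 m/s and linear speed of inner_lid below 0.02 m/s and angle between tin's own z axis and vertical below 0.05 rad); the arm keeps its last pose, push and grip.
It fails at once if the lids were parted while the inner lid was not seated in the tin (or it was pulled out with the outer lid) (z of outer_lid in the frame of inner_lid above 0.02 m and not (horizontal distance between inner_lid and tin below 0.005 m and z of inner_lid in the frame of tin between 0.077 and 0.083 m and angle between the z axis of inner_lid and the z axis of tin, either way round below 0.06 rad)).
It fails at once if a lid was dropped or rammed onto the tin (over 60 N) (contact force between any of inner_lid, outer_lid and tin above 60 N).
It fails at once if the tin was shifted by over 40 mm or tipped (distance of tin from where it was at the start of the episode above 0.04 m or angle between tin's own z axis and vertical above 0.2 rad).
It fails at once if a bystander was shifted by over 30 mm (distance of any of screw_box_b, driver_red, masking_tape, sanding_block, pencil from where it was at the start of the episode above 0.03 m).
It also fails if it takes over 69 s, if anything falls off the work surface, if the arm or the gripper's body presses on something with over 40 N, if the wrist force passes 120 N, or if a joint passes its speed limit or range.

## Working session

There is one attempt and no reset: what is moved stays moved. The work goes in short steps, Python scripts to look and compute and a shell command to move; the robot and the scene stay as the last step left them, time stands still between calls to the robot, and variables do not carry over. Pictures are saved under pics/ and viewed, at most 10 in all, crops included, and the job is handed in when it is done.

```bash
mkdir -p pics; ls; cat > h.py <<'E'
import numpy as np, cv2, pickle
from station import manip
def snap(n,f):
    d=manip.get_image(n); cv2.imwrite(f'pics/{f}.png',d['image']); pickle.dump(d,open(f'pics/{f}.pkl','wb')); return d
def ray(f,u,v):
    d=pickle.load(open(f'pics/{f}.pkl','rb')); K=np.array(d['mtx']); R=cv2.Rodrigues(np.array(d['rvec'],float))[0]; t=np.array(d['tvec'],float).ravel()
    x=np.array([(u-K[0,2])/K[0,0],(v-K[1,2])/K[1,1]])
    if 'wrist' in f:
        r=np.linalg.norm(x); c=np.r_[x/max(r,1e-9)*np.sin(r),np.cos(r)]
    else: c=np.r_[x,1]
    c=R.T@c; return -R.T@t,c/np.linalg.norm(c)
def onz(f,u,v,z):
    o,d=ray(f,u,v); return o+d*(z-o[2])/d[2]
def tri(*obs):
    A=np.zeros((3,3));b=np.zeros(3);rs=[ray(*o) for o in obs]
    for o,d in rs: P=np.eye(3)-np.outer(d,d);A+=P;b+=P@o
    p=np.linalg.solve(A,b); return p,[np.linalg.norm((np.eye(3)-np.outer(d,d))@(p-o)) for o,d in rs]
def proj(f,p):
    d=pickle.load(open(f'pics/{f}.pkl','rb')); K=np.array(d['mtx']); R=cv2.Rodrigues(np.array(d['rvec'],float))[0]
    c=R@np.array(p,float)+np.array(d['tvec'],float).ravel()
    if 'wrist' in f:
        th=np.arctan2(np.hypot(c[0],c[1]),c[2]); x=c[:2]/np.hypot(c[0],c[1])*th
    else: x=c[:2]/c[2]
    return x*[K[0,0],K[1,1]]+K[:2,2]
E
python3 - <<'E'
from h import *
a=snap('top','top0');b=snap('side','side0')
for f in ('top0','side0'):print(ray(f,320,200))
print(manip.read_state(),manip.nose_length)
E
```

```text
pics
(array([ 0.3606477 , -0.00398115,  1.2385282 ]), array([ 0.11920127,  0.00895753, -0.9928297 ]))
(array([0.28790424, 0.91534458, 0.88623191]), array([ 0.15694645, -0.75365283, -0.63825952]))
{'time': 0.1, 'q': array([ 1.26476753,  0.4118157 , -0.01271796,  1.59691368,  0.00558229,
        1.13430647, -0.08221458]), 'qd': array([ 0.00065441, -0.00096631,  0.0029198 , -0.00181631, -0.0004507 ,
        0.00149004,  0.0008235 ]), 'joint_efforts': array([ 2.17039669e-03, -5.89100039e+01,  6.43935744e-01, -2.91711241e+01,
       -5.36021625e-02,  1.45040907e-02,  6.63063315e-05]), 'ee_pos': array([ 0.14712289, -0.60701302,  0.23891485]), 'tcp_rot': array([-3.11802907e+00, -3.72547792e-01,  3.87671437e-04]), 'ft_force': array([-0.4748739 ,  0.14802016,  0.57490733]), 'wrist_torque': array([-0.01159331,  0.01292638,  0.0151675 ]), 'grasp_force': 0.0, 'width': 0.08771780245538971} 0.017
```

View pics/top0.png

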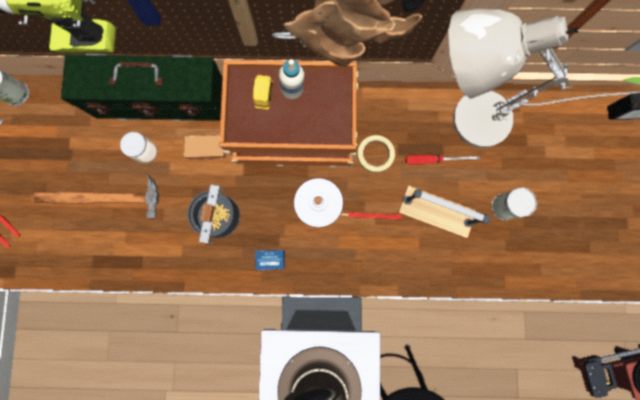

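View pics/side0.png

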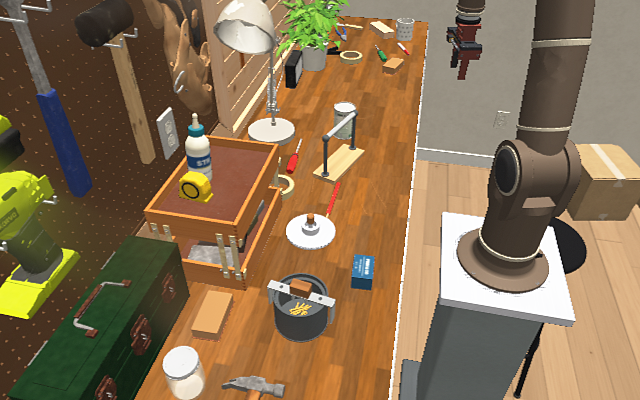

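Top view: tin with strap at (213,214), lids at (318,202), stand at (443,212). The side view shows the tin at (302,310), lids at (310,230), stand at (340,150). Next I'll enlarge them in one montage.

```bash
python3 - <<'E'
import cv2,numpy as np
t=cv2.imread('pics/top0.png');s=cv2.imread('pics/side0.png')
def c(im,u,v,w,h,k):
    o=cv2.resize(im[v:v+h,u:u+w],None,fx=k,fy=k,interpolation=cv2.INTER_CUBIC)
    for i in range(0,w,10): cv2.putText(o,str(u+i),(i*k,8),0,.28,(0,0,255)); cv2.line(o,(i*k,0),(i*k,3),(0,255,0))
    for j in range(0,h,10): cv2.putText(o,str(v+j),(0,j*k+4),0,.28,(0,0,255)); o[j*k,::6]=(0,255,0)
    return o
A=np.hstack([c(t,180,180,66,75,4),c(t,290,178,56,75,4),c(t,396,180,76,75,4)])
B=np.hstack([c(s,264,270,76,75,4),c(s,280,205,58,75,4),c(s,310,105,66,75,4)])
print(A.shape,B.shape)
w=max(A.shape[1],B.shape[1]);P=lambda x:np.pad(x,((0,0),(0,w-x.shape[1]),(0,0)))
cv2.imwrite('pics/m0.png',np.vstack([P(A),P(B)])[:600,:800])
E
```

```text
(300, 792, 3) (300, 800, 3)
```

View pics/m0.png

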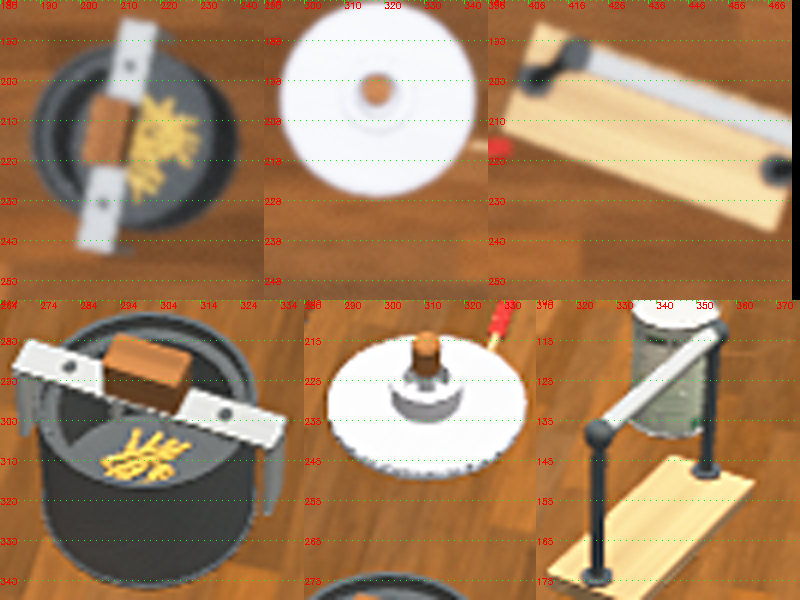

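The montage shows the strap crosspiece running (215,185.5)–(204,242.5) in top and its block top near (207,212.5) top / (301,285) side. The knob is at (318,200.5) top / (311,214) side, and the bar ends are at (418,194),(487,219) top and (325.5,138),(356,113) side. Triangulating.

```bash
python3 - <<'E'
from h import *
np.set_printoptions(precision=4,suppress=True)
T,S='top0','side0'
def p(n,a,b): print(n,*tri((T,*a),(S,*b)))
p('block top c',(206.8,212.7),(301.1,285.3))
p('knob top',(318,200.5),(310.8,214.2))
p('lid',(318.5,202.5),(310.9,230.8))
p('barL',(418.2,193.7),(325.5,138)); p('barR',(487,219),(356,113))
a,b=onz(T,215.2,185.5,.1),onz(T,203.7,242.7,.1);print('strap ends z.1?',a,b,np.linalg.norm(a-b))
for z in (.095,.1,.15):print(onz(S,(22)/4+264+.5,52/4+270+2,z),onz(S,279/4+264,118/4+270+1,z))
print('tin top rim',onz(T,213.7,214.3,.09),onz(T,188,214,.09),onz(T,239.5,214,.09))
print('tin side',onz(S,290.5+11,296,.09))
print('foot corners',[onz(T,*c,.018) for c in((409,186),(399.5,213),(468,238))])
E
```

```text
block top c [0.4571 0.2926 0.1177] [np.float64(0.0003233003924534852), np.float64(0.00032330039245354606)]
knob top [0.5002 0.0119 0.0679] [np.float64(0.0004026358364936237), np.float64(0.00040263583649374177)]
lid [0.5011 0.0112 0.0068] [np.float64(0.0002928601874074477), np.float64(0.0002928601874076705)]
barL [ 0.5123 -0.237   0.1497] [np.float64(0.0006747797524160006), np.float64(0.0006747797524161346)]
barR [ 0.4503 -0.4062  0.148 ] [np.float64(0.0018944545092320633), np.float64(0.0018944545092321639)]
strap ends z.1? [0.5302 0.2793 0.1   ] [0.382  0.3011 0.1   ] 0.1497883523091034
[0.528  0.2882 0.095 ] [0.3848 0.299  0.095 ]
[0.5265 0.2921 0.1   ] [0.3842 0.3029 0.1   ]
[0.5113 0.3318 0.15  ] [0.378  0.3419 0.15  ]
tin top rim [0.456  0.2818 0.09  ] [0.4555 0.3486 0.09  ] [0.458  0.2148 0.09  ]
tin side [0.455  0.2985 0.09  ]
foot corners [array([ 0.5511, -0.2399,  0.018 ]), array([ 0.4752, -0.2131,  0.018 ]), array([ 0.41  , -0.4004,  0.018 ])]
```

Measurements agree with the sizes: crosspiece length 150 mm, block top at about 0.12, knob top 0.068, foot angles consistent. The strap's yaw is about -8°, the stand's about -19.6°. Moving over the tin now.

```bash
python3 -m jog '[[27,31,6,0,0,0,1],[27,31,6,0,0,0,1],[27,31,6,0,0,0,1],[27,31,6,0,0,0,1],[27,31,6,0,0,0,1],[27,31,6,0,0,0,1],[27,31,6,0,0,0,1],[27,31,6,0,0,0,1],[27,31,6,0,0,0,1],[31,89.9,6,0,0,-22,1],[31,89.9,6,0,0,-22,1],[31,89.9,6,0,0,-22,1],[31,89.9,6,0,0,-22,1],[31,89.9,6,0,0,-22,1],[31,89.9,6,0,0,-22,1],[31,89.9,6,0,0,-22,1],[31,89.9,6,0,0,-22,1],[31,89.9,6,0,0,-22,1],[31,89.9,6,0,0,-22,1],[31,89.9,6,0,0,-22,1]]' 20
```

```text
time: 2.1
ee_pos: [0.4538, 0.2452, 0.2996]
tcp_rot: [3.133, -0.23, 0.0]
ft_force: [0.6, 0.2, -0.9]
width: 0.0878
grasp_force: 0.0
```

```bash
python3 -m jog '[[0.3,4.7,0,0,0,0,1],[0.3,4.7,0,0,0,0,1],[0.3,4.7,0,0,0,0,1],[0.3,4.7,0,0,0,0,1]]'; python3 - <<'E'
from h import *
d=snap('wrist','wrist1');print(ray('wrist1',320,200),d['mtx']);print(manip.read_state()['ee_pos'])
cv2.imwrite('pics/w1.png',cv2.resize(d['image'],(800,500)))
E
```

```text
time: 2.5
ee_pos: [0.4572, 0.2891, 0.2992]
tcp_rot: [3.132, -0.231, -0.001]
ft_force: [-0.0, -0.3, 0.6]
width: 0.0878
grasp_force: 0.0
(array([0.53634694, 0.27741548, 0.44506031]), array([-0.29303046,  0.04844324, -0.95487507])) [[309.70691629   0.         321.99696719]
 [  0.         309.70691629 198.48498209]
 [  0.           0.           1.        ]]
[0.45738156 0.28872962 0.2994677 ]
```

View pics/w1.png

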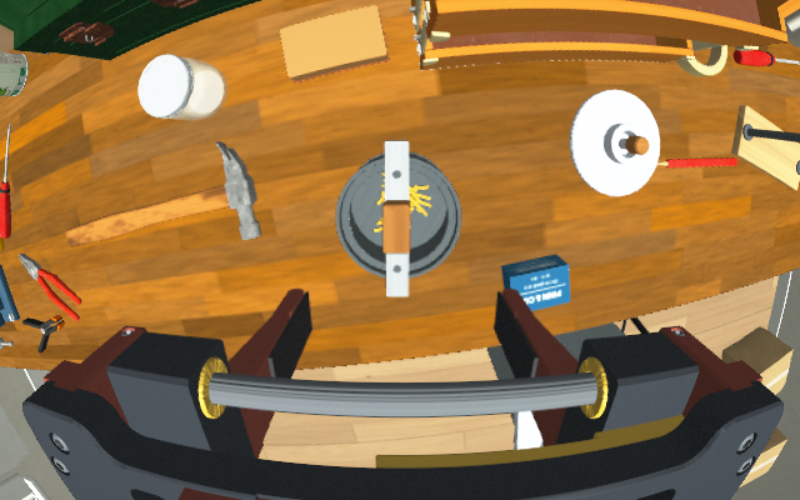

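The wrist view shows the strap crosspiece from (397,142) to (398,296), upright in the picture, with the block at u≈397 and the rim spanning 335–461. The tin and strap positions follow from these.

```bash
python3 - <<'E'
from h import *
np.set_printoptions(precision=4,suppress=True)
W=lambda u,v,z:onz('wrist1',u/1.25,v/1.25,z)
a,b=W(396.5,142,.095),W(398,296,.095);print(a,b,(a+b)/2,np.linalg.norm(a-b),np.degrees(np.arctan2((a-b)[1],(a-b)[0])))
print('rim',(W(335,214,.09)+W(461,214,.09))/2,np.linalg.norm(W(335,214,.09)-W(461,214,.09)),(W(398,152,.09)+W(398,277,.09))/2)
im=cv2.imread('pics/wrist1.png')
# reproject model rim
print(tri(('top0',206.8,212.7),('wrist1',397/1.25,229/1.25)))
print('knob',tri(('top0',318,200.5),('wrist1',639/1.25,145/1.25)))
bl=lambda q:[W(*c,.123) for c in q]
print(bl([(384,206),(410,206),(384,253),(410,253)]))
E
```

```text
[0.5293 0.2833 0.095 ] [0.3821 0.3042 0.095 ] [0.4557 0.2938 0.095 ] 0.1485869885425439 -8.067239374766364
rim [0.4629 0.2921 0.09  ] 0.119007713739251 [0.46   0.2925 0.09  ]
(array([0.4566, 0.2927, 0.1208]), [np.float64(0.0010507875825377078), np.float64(0.0010507875825376916)])
knob (array([0.5006, 0.0121, 0.0573]), [np.float64(0.00042731735622478234), np.float64(0.00042731735622463397)])
[array([0.478 , 0.3014, 0.123 ]), array([0.4748, 0.2796, 0.123 ]), array([0.4369, 0.308 , 0.123 ]), array([0.4335, 0.2855, 0.123 ])]
```

```bash
python3 -m jog '[[-0.1,0.45,-5,0,0,0,0.7],[-0.1,0.45,-10,0,0,0,0.7],[-0.1,0.45,-14,0,0,0,0.7],[-0.1,0.45,-16,0,0,0,0.7],[-0.1,0.45,-17.5,0,0,0,0.7],[-0.1,0.45,-18.3,0,0,0,0.7],[-0.1,0.45,-18.3,0,0,0,0.7]]' && python3 -m jog '[[0,0,0,0,0,0,0.2],[0,0,0,0,0,0,0.2],[0,0,0,0,0,0,0.2],[0,0,0,0,0,0,0.2],[0,0,0,0,0,0,0.2],[0,0,0,0,0,0,0.2],[0,0,0,0,0,0,0.2]]' 30
```

```text
time: 3.25
ee_pos: [0.4563, 0.2943, 0.1165]
tcp_rot: [3.133, -0.231, -0.0]
ft_force: [-0.1, 0.6, -0.1]
width: 0.0617
grasp_force: 0.0
time: 3.95
ee_pos: [0.4561, 0.295, 0.1169]
tcp_rot: [3.133, -0.229, 0.0]
ft_force: [-0.9, -1.3, 3.7]
width: 0.0242
grasp_force: 30.0
```

Gripped at 24.2 mm, which matches the block. Lifting and carrying it to above the bar.

```bash
python3 -m jog '[[0,0,2,0,0,0,0.2],[0,0,5,0,0,0,0.2],[0,0,9,0,0,0,0.2],[0,0,13,0,0,0,0.2],[0,0,17,0,0,0,0.2],[0,-2,18,0,0,0,0.2],[0.5,-6,18,0,0,-1,0.2],[0.5,-11,18,0,0,-2,0.2],[0.7,-16,18,0,0,-3,0.2],[0.9,-21,18,0,0,-4,0.2],[1,-26,18,0,0,-5,0.2],[1,-31,18,0,0,-6,0.2],[1.5,-36,18,0,0,-7,0.2],[1.7,-41,18,0,0,-8,0.2],[1.9,-46,18,0,0,-9,0.2],[2.1,-51,18,0,0,-10,0.2],[2.3,-55,18,0,0,-11.4,0.2],[2.4,-58.5,18,0,0,-11.4,0.2],[2.5,-61,18,0,0,-11.4,0.2],[2.5,-61.6,18,0,0,-11.4,0.2]]' && python3 -m jog '[[0,0,0,0,0,0,0.2],[0,0,0,0,0,0,0.2]]' && python3 - <<'E'
from h import *
for n in('top','side','wrist'):snap(n,n+'2')
t,s,w=[cv2.imread(f'pics/{n}2.png') for n in('top','side','wrist')]
def c(im,u,v,w,h,k):
    o=cv2.resize(im[v:v+h,u:u+w],None,fx=k,fy=k,interpolation=cv2.INTER_CUBIC)
    for i in range(0,w,10): cv2.putText(o,str(u+i),(i*k,8),0,.28,(0,0,255))
    for j in range(0,h,10): cv2.putText(o,str(v+j),(0,j*k+4),0,.28,(0,0,255))
    return o
a=c(w,170,40,260,160,3)
b=np.hstack([c(s,300,85,90,60,2),c(t,390,170,110,60,2)]);b=np.pad(b,((0,0),(0,780-b.shape[1]),(0,0)))
cv2.imwrite('pics/m2.png',np.vstack([a,b]))
print(manip.read_state()['ee_pos'])
E
```

```text
time: 5.95
ee_pos: [0.4798, -0.3244, 0.2954]
tcp_rot: [3.093, -0.546, -0.003]
ft_force: [-0.0, -0.7, -3.0]
width: 0.0237
grasp_force: 30.0
time: 6.15
ee_pos: [0.4812, -0.3194, 0.2963]
tcp_rot: [-3.094, 0.537, 0.001]
ft_force: [0.5, -0.1, -1.9]
width: 0.024
grasp_force: 30.0
[ 0.4813854  -0.31945768  0.29688   ]
```

View pics/m2.png

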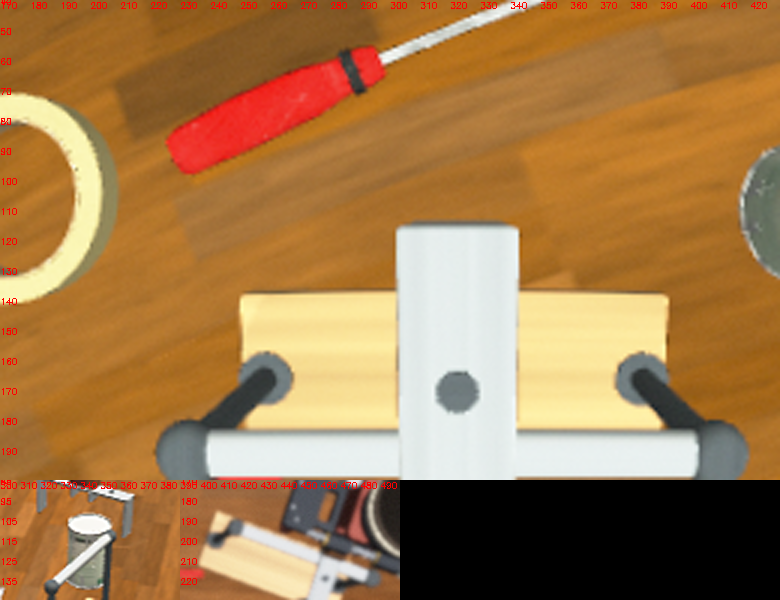

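The wrist view shows the bar level in the picture, with its ends at (232.7,191) and (408.7,191) and its edges at v≈184.5 and 199.3. The crosspiece's front end is at (322.7,115.3). Computing the shift needed.

```bash
python3 - <<'E'
from h import *
np.set_printoptions(precision=4,suppress=True)
f='wrist2'
L,R=onz(f,232.7,191,.15),onz(f,408.7,191,.15)
e1,e2=onz(f,322,184.3,.152),onz(f,322,199.4,.152)
print('bar',L,R,(L+R)/2,np.linalg.norm(L-R),e1,e2,(e1+e2)/2)
y=(L-R)/np.linalg.norm(L-R);print('yaw',np.degrees(np.arctan2(y[1],y[0]))-90)
x=np.array([y[1],-y[0],0])
e=onz(f,322.7,115.3,.275);o=e-.075*x;o[2]=0
s=onz(f,322.7,170.3,.275);print('strap end',e,'origin',o,'screw',s)
print('tcp yaw-based x', np.degrees(2*np.arctan2(.537,-3.094))+360)
m=(L+R)/2;print('dx in bar frame (strap-bar):',(o-m)@x,(o-m)@y,'by edges',(o-(e1+e2)/2)@x)
E
```

```text
bar [ 0.5102 -0.2341  0.15  ] [ 0.4507 -0.4012  0.15  ] [ 0.4804 -0.3176  0.15  ] 0.17738983592911364 [ 0.4867 -0.3213  0.152 ] [ 0.4722 -0.3162  0.152 ] [ 0.4794 -0.3188  0.152 ]
yaw -19.61541422455396
strap end [ 0.5522 -0.3451  0.275 ] origin [ 0.4815 -0.3199  0.    ] screw [ 0.5237 -0.335   0.275 ]
tcp yaw-based x 700.3074638503556
dx in bar frame (strap-bar): 0.0017940039420584503 -0.0017847563316026485 by edges 0.002360765248472377
```

```bash
python3 -m jog '[[-0.2,0.1,-2,0,0,0,0.2],[-0.2,0.1,-5,0,0,0,0.2],[-0.2,0.1,-8,0,0,0,0.2],[-0.2,0.1,-9.5,0,0,0,0.2],[-0.2,0.1,-10.3,0,0,0,0.2],[-0.2,0.1,-10.8,0,0,0,0.2],[-0.2,0.1,-10.8,0,0,0,0.2]]' && python3 - <<'E'
from h import *
s=snap('side','side3')['image'];w=snap('wrist','wrist3')['image']
a=cv2.resize(s[70:190,290:400],None,fx=4,fy=4,interpolation=3);b=cv2.resize(w[60:300,180:460],None,fx=1.25,fy=1.25,interpolation=3)
o=np.zeros((480,a.shape[1]+b.shape[1],3),np.uint8);o[:,:a.shape[1]]=a;o[:b.shape[0],a.shape[1]:]=b
print(o.shape);cv2.imwrite('pics/m3.png',o)
E
```

```text
time: 7.0
ee_pos: [0.4793, -0.3198, 0.1889]
tcp_rot: [3.095, -0.539, 0.0]
ft_force: [0.4, 0.1, -2.2]
width: 0.0239
grasp_force: 30.0
(480, 790, 3)
```

View pics/m3.png

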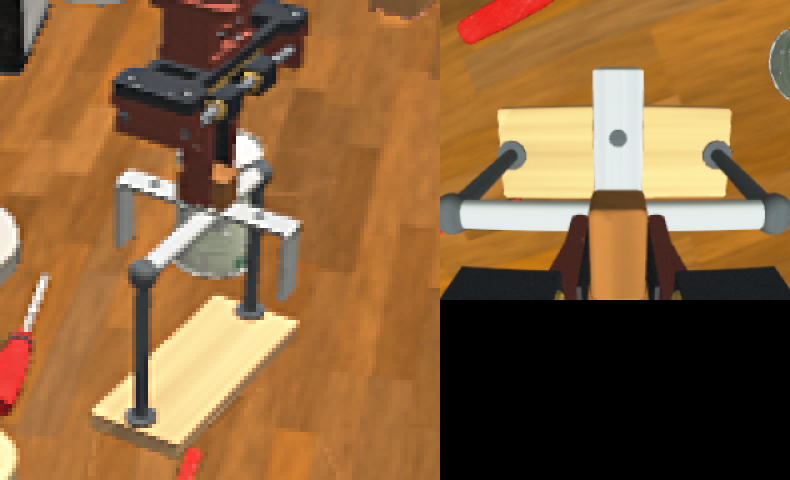

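The strap straddles the bar at (195,230) in the left tile, with a leg on each side and the lugs around the bar. The vertical force is still just its weight. Setting it down.

```bash
python3 -m jog '[[0,0,-0.2,0,0,0,0.2],[0,0,-0.4,0,0,0,0.2],[0,0,-0.5,0,0,0,0.2],[0,0,-0.5,0,0,0,0.2]]' && python3 -m jog '[[0,0,0,0,0,0,0.35],[0,0,0,0,0,0,0.5],[0,0,0,0,0,0,0.6],[0,0,0,0,0,0,0.6],[0,0,2,0,0,0,0.6],[0,0,5,0,0,0,0.6],[0,0,9,0,0,0,0.7],[0,0,11,0,0,0,0.7]]' && python3 - <<'E'
from h import *
s=snap('side','side4')['image'];w=snap('wrist','wrist4')['image']
a=cv2.resize(s[70:190,290:400],None,fx=4,fy=4,interpolation=3);b=cv2.resize(w[60:300,180:460],None,fx=1.25,fy=1.25,interpolation=3)
o=np.zeros((480,a.shape[1]+b.shape[1],3),np.uint8);o[:,:a.shape[1]]=a;o[:b.shape[0],a.shape[1]:]=b
cv2.imwrite('pics/m4.png',o)
E
```

```text
time: 7.5
ee_pos: [0.4793, -0.3202, 0.1848]
tcp_rot: [3.094, -0.54, 0.002]
ft_force: [-2.4, 1.5, 6.1]
width: 0.0239
grasp_force: 30.0
time: 8.3
ee_pos: [0.4799, -0.3204, 0.2969]
tcp_rot: [3.094, -0.539, 0.005]
ft_force: [0.6, 0.2, 0.4]
width: 0.061
grasp_force: 0.0
```

View pics/m4.png

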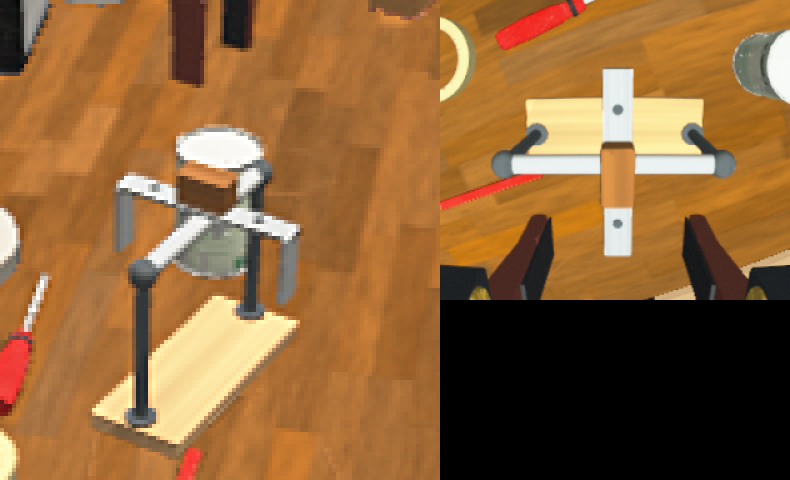

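The strap hangs level on the bar, released. Moving on to the lids.

```bash
python3 -m jog '[[0.5,5,0,0,0,5,0.6],[1,10,0,0,0,10,0.6],[1.5,15,0,0,0,15,0.6],[2,20,0,0,0,19.8,0.6],[2.1,25,-3,0,0,19.8,0.6],[2.1,30,-6,0,0,19.8,0.6],[2.1,33.2,-9,0,0,19.8,0.6],[2.1,33.2,-9,0,0,19.8,0.6],[2.1,33.2,-9,0,0,19.8,0.6],[2.1,33.2,-9,0,0,19.8,0.6]]' && python3 - <<'E'
from h import *
w=snap('wrist','wrist5')['image'];t=snap('top','top5')
cv2.imwrite('pics/m5.png',cv2.resize(w[100:300,210:430],None,fx=3,fy=3,interpolation=3))
print(manip.read_state()['ee_pos'])
E
```

```text
time: 9.4
ee_pos: [0.5002, 0.0107, 0.2037]
tcp_rot: [3.141, -0.001, -0.001]
ft_force: [-0.1, 0.3, 0.6]
width: 0.0528
grasp_force: 0.0
[0.50063141 0.01015229 0.20434131]
```

View pics/m5.png

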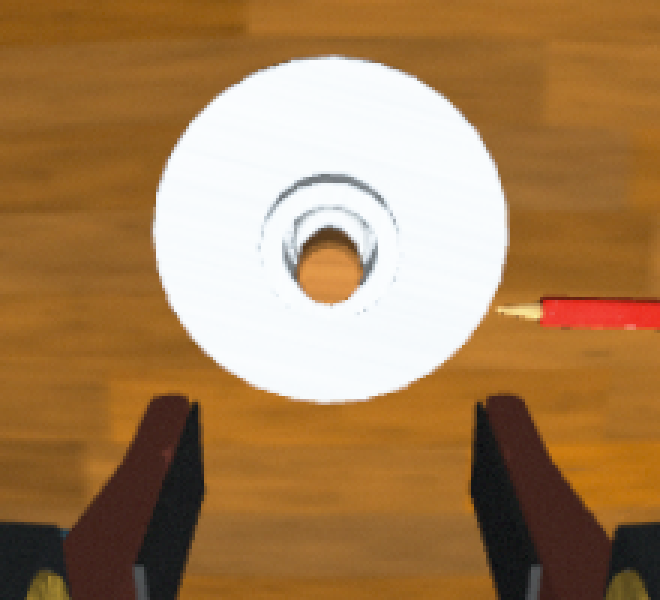

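The wrist view shows the knob's top disc centred at (330,272) and the plate spanning u 153–508, v 57–402 in the crop.

```bash
python3 - <<'E'
from h import *
np.set_printoptions(precision=4,suppress=True)
W=lambda u,v,z:onz('wrist5',u/3+210,v/3+100,z)
print('knob',W(330,272,.066)); print('plate',(W(153,229,.012)+W(508,229,.012))/2,(W(330,57,.012)+W(330,402,.012))/2,np.linalg.norm(W(153,229,.012)-W(508,229,.012)),np.linalg.norm(W(330,57,.012)-W(330,402,.012)))
print(tri(('wrist5',330/3+210,272/3+100),('top0',318,200.5)))
print(manip.read_state()['ee_pos'])
E
```

```text
knob [0.5013 0.0125 0.066 ]
plate [0.5032 0.0127 0.012 ] [0.4998 0.0128 0.012 ] 0.13377468557738584 0.13370510667059993
(array([0.5004, 0.0122, 0.0626]), [np.float64(0.00027538941052279026), np.float64(0.00027538941052278706)])
[0.5006 0.0102 0.2043]
```

```bash
python3 -m jog '[[0,0.2,-4,0,0,0,0.6],[0,0.2,-8,0,0,0,0.6],[0,0.2,-11,0,0,0,0.6],[0,0.2,-13,0,0,0,0.6],[0,0.2,-14.2,0,0,0,0.6],[0,0.2,-14.6,0,0,0,0.6],[0,0.2,-14.6,0,0,0,0.6]]' && python3 -m jog '[[0,0,0,0,0,0,0.4],[0,0,0,0,0,0,0.2],[0,0,0,0,0,0,0.15],[0,0,0,0,0,0,0.15],[0,0,0,0,0,0,0.15],[0,0,0,0,0,0,0.15]]' 40
```

```text
time: 10.2
ee_pos: [0.5005, 0.0134, 0.0581]
tcp_rot: [3.141, -0.001, 0.001]
ft_force: [-0.4, -0.4, 0.9]
width: 0.0527
grasp_force: 0.0
time: 10.8
ee_pos: [0.5002, 0.0138, 0.058]
tcp_rot: [3.141, 0.001, 0.001]
ft_force: [-1.1, -1.1, 5.2]
width: 0.0207
grasp_force: 40.0
```

```bash
python3 -m jog '[[0,0,0.5,0,0,0,0.15],[0,0,1.5,0,0,0,0.15],[0,0,4,0,0,0,0.15],[0,0,8,0,0,0,0.15],[0,0,12,0,0,0,0.15],[0,0,15,0,0,0,0.15],[-1,2,18,0,0,0,0.15],[-2.5,6,19,0,0,0,0.15],[-4,10,19,0,0,0,0.15],[-4,12,19,0,0,0,0.15],[-4,12,19,0,0,0,0.15],[-4,12,19,0,0,0,0.15],[-4,12,19,0,0,0,0.15]]' && python3 - <<'E'
from h import *
np.set_printoptions(precision=4,suppress=True)
for n in('top','side','wrist'):snap(n,n+'6')
t,s,w=[cv2.imread(f'pics/{n}6.png') for n in('top','side','wrist')]
def c(f,p,W,H,k):
    im=cv2.imread(f'pics/{f}.png');u,v=proj(f,p);u=max(0,min(640-W,int(u-W/2)));v=max(0,min(400-H,int(v-H/2)))
    print(f,u,v,k);return cv2.resize(im[v:v+H,u:u+W],None,fx=k,fy=k,interpolation=3)
p=(.458,.292,.08)
a=c('wrist6',p,200,150,4); 
a=c('wrist6',p,150,150,4)[:600,:540]
b=np.vstack([c('top6',p,65,75,4),c('side6',p,65,75,4)])
o=np.hstack([a,b]);print(o.shape);cv2.imwrite('pics/m6.png',o);print(manip.read_state()['ee_pos'],manip.read_state()['ft_force'],manip.read_state()['width'])
E
```

```text
time: 12.1
ee_pos: [0.46, 0.1328, 0.2475]
tcp_rot: [3.141, -0.001, -0.001]
ft_force: [-0.0, 0.2, -2.7]
width: 0.0207
grasp_force: 40.0
wrist6 80 111 4
wrist6 105 111 4
top6 178 176 4
side6 268 258 4
(600, 800, 3)
[0.4601 0.1329 0.2475] [ 0.1408 -0.0304 -4.035 ] 0.020782007314814475
```

View pics/m6.png

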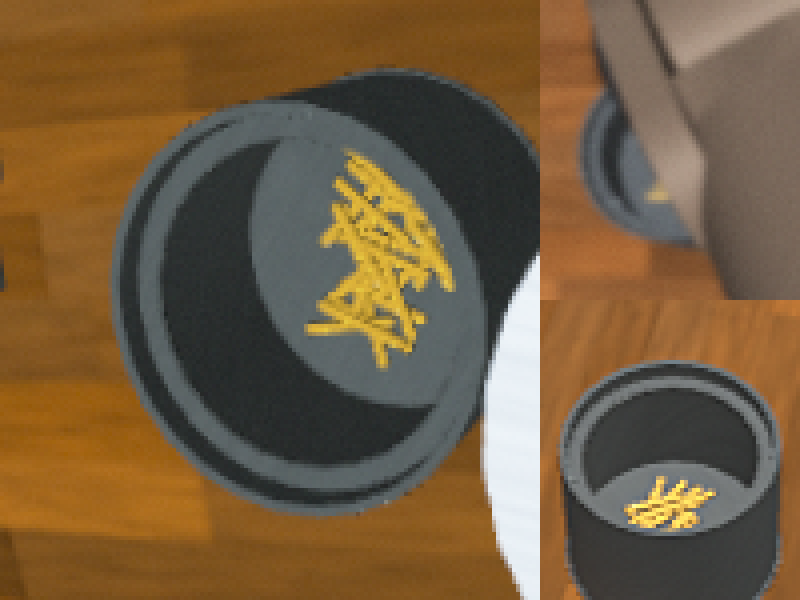

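The wrist tile shows the whole rim, with its outer edge through (113,275), (250,99), (320,515), (485,330). The side tile shows the same rim from (560,450) to (782,450). Fitting an R=60 mm circle to each view.

```bash
python3 - <<'E'
from h import *
from scipy.optimize import least_squares as ls
np.set_printoptions(precision=4,suppress=True)
w=np.array([(113,275),(120,210),(155,140),(200,110),(250,99),(130,350),(170,430),(220,480),(270,505),(320,515),(380,505),(430,475),(470,425),(487,340),(472,260),(440,200),(400,150),(345,115)])/4+[105,111]
s=np.array([(560,450),(672,361),(782,450),(598,392),(743,388),(670,537),(590,510),(752,510)])-[540,300];s=s/4+[268,258]
t=np.array([(580,155),(590,115),(600,208),(640,235),(690,245)])-[540,0];t=t/4+[178,176]
D={'wrist6':w,'side6':s,'top6':t}
for f,P in D.items():
  for z in(.085,.09,.095):
    X=np.array([onz(f,*p,z)[:2] for p in P])
    r=ls(lambda c:np.hypot(*(X-c[:2]).T)-c[2],[.458,.292,.06]);r2=ls(lambda c:np.hypot(*(X-c).T)-.06,[.458,.292])
    print(f,z,r.x,r2.x,'rms',np.sqrt(np.mean(r2.fun**2)))
# rim by image edges: refine with subpixel radial gradient, outer boundary in wrist6 & side6
E
```

```text
wrist6 0.085 [0.4566 0.2947 0.0603] [0.4566 0.2947] rms 0.001462299713404801
wrist6 0.09 [0.458  0.2921 0.0593] [0.458  0.2921] rms 0.001545587476737553
wrist6 0.095 [0.4593 0.2894 0.0584] [0.4593 0.2895] rms 0.002133862740787489
side6 0.085 [0.458  0.2918 0.0589] [0.458  0.2918] rms 0.0018154947808636467
side6 0.09 [0.457  0.2957 0.0586] [0.4569 0.2957] rms 0.002049180413245709
side6 0.095 [0.4559 0.2996 0.0582] [0.4559 0.2996] rms 0.002317921346391442
top6 0.085 [0.4604 0.2856 0.0636] [0.4576 0.2891] rms 0.0014452145185403788
top6 0.09 [0.46   0.2844 0.0633] [0.4574 0.2876] rms 0.0013901762717500538
top6 0.095 [0.4596 0.2831 0.063 ] [0.4572 0.286 ] rms 0.0013380131023564066
```

```bash
python3 -m jog '[[-0.1,3,0,0,0,0,0.15],[-0.2,7,0,0,0,0,0.15],[-0.3,11,0,0,0,0,0.15],[-0.3,14,0,0,0,0,0.15],[-0.3,16,0,0,0,0,0.15],[-0.3,16.05,-3,0,0,0,0.15],[-0.3,16.05,-6,0,0,0,0.15],[-0.3,16.05,-8.5,0,0,0,0.15],[-0.3,16.05,-9,0,0,0,0.15],[-0.3,16.05,-9,0,0,0,0.15],[-0.3,16.05,-9,0,0,0,0.15]]' && python3 - <<'E'
from h import *
np.set_printoptions(precision=4,suppress=True)
for n in('top','side','wrist'):snap(n,n+'7')
s=cv2.imread('pics/side7.png');w=cv2.imread('pics/wrist7.png')
a=cv2.resize(s[245:345,262:342],None,fx=6,fy=6,interpolation=3)
b=cv2.resize(w[60:260,215:425],(315,300),interpolation=3)
t=cv2.imread('pics/top7.png');d=cv2.resize(t[175:250,170:249],(316,300),interpolation=3)[:,:315]
o=np.hstack([a,np.vstack([b,d])]);print(o.shape);cv2.imwrite('pics/m7.png',o)
for i in range(3):print(manip.read_state()['ee_pos'],manip.read_state()['ft_force'])
E
```

```text
time: 13.35
ee_pos: [0.4578, 0.2948, 0.1589]
tcp_rot: [-3.141, 0.0, -0.002]
ft_force: [0.7, 0.5, -3.5]
width: 0.0208
grasp_force: 40.0
(600, 795, 3)
[0.4577 0.2948 0.159 ] [-0.0901  0.2465 -3.9879]
[0.4577 0.2948 0.159 ] [-0.0901  0.2465 -3.9879]
[0.4577 0.2948 0.159 ] [-0.0901  0.2465 -3.9879]
```

View pics/m7.png

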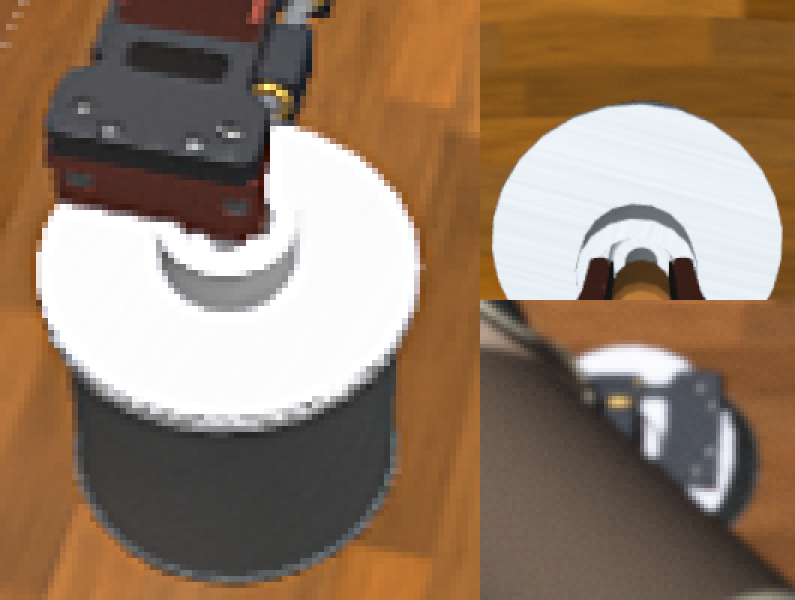

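The side tile shows the lids held level over the tin. The plate spans (38,265)–(420,262), its back edge is at (270,127), and the tin's base arc passes through (235,583). Fitting both in this same view.

```bash
python3 - <<'E'
from h import *
from scipy.optimize import least_squares as ls
np.set_printoptions(precision=4,suppress=True)
def fit(f,P,z,R):
    X=np.array([onz(f,*p,z)[:2] for p in P]);r=ls(lambda c:np.hypot(*(X-c).T)-R,X.mean(0));r3=ls(lambda c:np.hypot(*(X-c[:2]).T)-c[2],[*r.x,R]);return r.x,np.sqrt(np.mean(r.fun**2)),r3.x
k=lambda L:np.array(L)/6+[262,245]
lid=k([(38,265),(48,225),(270,127),(340,150),(385,188),(412,225),(420,262),(402,330),(350,378),(290,403),(225,412),(150,400),(100,372),(58,325)])
base=k([(78,470),(95,520),(135,560),(180,577),(235,583),(290,576),(340,555),(378,515),(397,465)])
print('lid side',fit('side7',lid,.113,.067)); print('tin base side',fit('side7',base,0.,.06))
# automatic: white plate mask, wrist7 and side7
for f in('side7','wrist7'):
    im=cv2.imread(f'pics/{f}.png');m=(im.min(2)>200).astype(np.uint8)
    n,l,st,_=cv2.connectedComponentsWithStats(m);i=1+np.argmax(st[1:,4]);print(f,st[i])
s=np.array([(560,450),(672,361),(782,450),(598,392),(743,388),(670,537),(590,510),(752,510)])-[540,300];s=s/4+[268,258]
print('tin rim side6',fit('side6',s,.09,.06))
u=lambda L:np.array(L)/1.5+[215,60]
wl=u([(12+0,240),(25,190),(50,150),(90,122),(155,105),(215,118),(262,150),(290,195),(302,240)])
print('lid wrist7',fit('wrist7',wl,.113,.067))
E
```

```text
lid side (array([0.458 , 0.2966]), np.float64(0.0017292350555312597), array([0.4575, 0.2972, 0.0656]))
tin base side (array([0.4577, 0.2942]), np.float64(0.0008294202164917993), array([0.4581, 0.2926, 0.0613]))
side7 [ 441  212  135  109 5434]
wrist7 [  223   130   193   146 19060]
tin rim side6 (array([0.4569, 0.2957]), np.float64(0.0020491804132453783), array([0.457 , 0.2957, 0.0586]))
lid wrist7 (array([0.4555, 0.2967]), np.float64(0.0006082632377567865), array([0.4565, 0.2967, 0.0663]))
```

Both fits say the lids sit about 1.4 mm too far in +y, and the TCP reading agrees. Correcting that and lowering slowly.

```bash
python3 -m jog '[[-0.03,-0.13,0,0,0,0,0.15],[-0.03,-0.13,-0.4,0,0,0,0.15],[-0.03,-0.13,-0.7,0,0,0,0.15],[-0.03,-0.13,-0.9,0,0,0,0.15],[-0.03,-0.13,-1.0,0,0,0,0.15],[-0.03,-0.13,-1.1,0,0,0,0.15],[-0.03,-0.13,-1.2,0,0,0,0.15],[-0.03,-0.13,-1.3,0,0,0,0.15],[-0.03,-0.13,-1.4,0,0,0,0.15],[-0.03,-0.13,-1.4,0,0,0,0.15]]'
```

```text
time: 14.5
ee_pos: [0.4566, 0.2931, 0.1435]
tcp_rot: [3.141, 0.001, -0.0]
ft_force: [0.3, -0.1, -4.7]
width: 0.0211
grasp_force: 40.0
```

The disc is about 4 mm inside the mouth with no contact load. Continuing.

```bash
python3 -m jog '[[0,0,-0.1,0,0,0,0.15],[0,0,-0.2,0,0,0,0.15],[0,0,-0.3,0,0,0,0.15],[0,0,-0.4,0,0,0,0.15],[0,0,-0.45,0,0,0,0.15],[0,0,-0.45,0,0,0,0.15]]'; python3 -c "
from station import manip
s=manip.read_state();print(s['ee_pos'],s['ft_force'])"
```

```text
time: 15.1
ee_pos: [0.4568, 0.2933, 0.1393]
tcp_rot: [-3.141, -0.001, -0.0]
ft_force: [-0.2, 0.4, -1.1]
width: 0.0207
grasp_force: 40.0
[0.45678489 0.29326264 0.13926898] [-0.18041852  0.36395134 -1.14439626]
```

```bash
python3 -m jog '[[0,0,-0.05,0,0,0,0.15],[0,0,-0.1,0,0,0,0.15],[0,0,-0.15,0,0,0,0.15],[0,0,-0.15,0,0,0,0.15]]'
```

```text
time: 15.5
ee_pos: [0.4567, 0.2933, 0.1381]
tcp_rot: [-3.142, -0.001, -0.001]
ft_force: [-1.5, -2.0, 3.1]
width: 0.021
grasp_force: 40.0
```

Seated: z is 0.138 as expected, with light contact. Releasing.

```bash
python3 -m jog '[[0,0,0,0,0,0,0.4],[0,0,0,0,0,0,0.8],[0,0,0.3,0,0,0,0.8],[0,0,0.3,0,0,0,0.8],[0,0,0.3,0,0,0,0.8],[0,0,0.3,0,0,0,0.8],[0,0,0.3,0,0,0,0.8],[0,0,0.3,0,0,0,0.8]]' 25 && python3 - <<'E'
from h import *
from scipy.optimize import least_squares as ls
np.set_printoptions(precision=4,suppress=True)
d=snap('wrist','wrist8')['image'];snap('side','side8')
print(manip.read_state()['ee_pos'])
# plate outline: fit R=.067 circle through white-mask edge points, heights .094
for f in('wrist8','side8'):
    im=cv2.imread(f'pics/{f}.png');c=proj(f,(.457,.293,.094));m=(im.min(2)>170).astype(np.uint8)
    C=max(cv2.findContours(m,0,1)[0],key=lambda q:len(q) if abs(q[:,0,:].mean(0)-c).max()<60 else 0)[:,0,:]
    X=np.array([onz(f,*p,.094)[:2] for p in C]);X=X[abs(np.hypot(*(X-[.457,.293]).T)-.067)<.006]
    r=ls(lambda q:np.hypot(*(X-q).T)-.067,[.457,.293],loss='soft_l1',f_scale=.0007);print(f,len(X),r.x,np.median(abs(np.hypot(*(X-r.x).T)-.067)))
E
```

```text
time: 16.3
ee_pos: [0.4567, 0.2931, 0.1406]
tcp_rot: [3.141, 0.001, -0.0]
ft_force: [-0.1, -0.5, -0.5]
width: 0.0701
grasp_force: 0.0
[0.4567 0.2932 0.1406]
wrist8 490 [0.4559 0.295 ] 0.0008097009245087092
side8 126 [0.4573 0.2959] 0.0007962958556251495
```

The plate sits concentric with the tin rim in the side view (0.4573,0.2959 against 0.4569,0.2957). Now the collar.

```bash
python3 -m jog '[[0,0,-0.5,0,0,0,0.8],[0,0,-1,0,0,0,0.8],[0,0,-1.5,0,0,0,0.8],[0,0,-2,0,0,0,0.8],[0,0,-2.4,0,0,0,0.8],[0,0,-2.4,0,0,0,0.8]]' && python3 -m jog '[[0,0,0,0,0,0,0.65],[0,0,0,0,0,0,0.58],[0,0,0,0,0,0,0.54],[0,0,0,0,0,0,0.5],[0,0,0,0,0,0,0.5],[0,0,0,0,0,0,0.5]]' 20
```

```text
time: 17.0
ee_pos: [0.4563, 0.2929, 0.1159]
tcp_rot: [3.141, 0.001, -0.002]
ft_force: [0.0, -0.4, 0.5]
width: 0.07
grasp_force: 0.0
time: 17.6
ee_pos: [0.4568, 0.2934, 0.1169]
tcp_rot: [-3.141, -0.001, -0.001]
ft_force: [-0.3, 0.9, 1.2]
width: 0.0491
grasp_force: 20.0
```

```bash
python3 -m jog '[[0,0,0.1,0,0,0,0.5],[0,0,0.2,0,0,0,0.5],[0,0,0.4,0,0,0,0.5],[0,0,0.6,0,0,0,0.5],[0,0,0.8,0,0,0,0.5],[0,0,1,0,0,0,0.5],[0,0,1,0,0,0,0.5]]' 30; python3 -c "
from h import *
for f in ['side9']: snap('side',f)
s=manip.read_state();print(s['ee_pos'],s['ft_force'],s['wrist_torque'])"
```

```text
time: 18.3
ee_pos: [0.4568, 0.2933, 0.127]
tcp_rot: [-3.141, -0.001, -0.001]
ft_force: [-0.0, -0.4, -2.4]
width: 0.049
grasp_force: 30.0
[0.45682465 0.2931919  0.12685839] [-0.52760187  0.30109379 -2.52240323] [ 0.02801186 -0.0354319   0.00456078]
```

```bash
for i in 1 2 3 4 5; do python3 -m jog '[[0,0,0,0,0,0,0.5]]' | grep ft; done
```

```text
ft_force: [-0.7, -0.9, -2.3]
ft_force: [-0.1, -0.5, -1.6]
ft_force: [0.1, -0.9, -1.3]
ft_force: [-0.1, -0.4, -2.2]
ft_force: [-0.7, 0.3, -1.1]
```

The load averages 1.7 N, so it's the outer lid alone. Lifting clear.

```bash
python3 -m jog '[[0,0,0.5,0,0,0,0.5],[0,0,1.2,0,0,0,0.5],[0,0,2,0,0,0,0.5],[0,0,3,0,0,0,0.5],[0,0,4,0,0,0,0.5],[0,0,5,0,0,0,0.5],[0,0,6,0,0,0,0.5],[0,0,7,0,0,0,0.5],[0,0,8,0,0,0,0.5],[0,0,9,0,0,0,0.5],[0,0,10,0,0,0,0.5],[0,0,11,0,0,0,0.5],[0,0,12,0,0,0,0.5],[0,0,12.5,0,0,0,0.5],[0,0,12.5,0,0,0,0.5],[0,0,12.5,0,0,0,0.5],[0,0,12.5,0,0,0,0.5],[0,0,12.5,0,0,0,0.5]]' && python3 - <<'E'
from h import *
from scipy.optimize import least_squares as ls
np.set_printoptions(precision=4,suppress=True)
d=snap('side','side10')['image']
# knob of seated inner lid & strap block by wood colour; seen aluminium disc in the tin
for n,p in {'knob top seated':(.457,.2945,.146),'disc top r=.045 +y side':(.457,.34,.088),'strap block top':(.480,-.319,.191)}.items():
    u,v=proj('side10',p).astype(int);print(n,u,v,d[v-1:v+3,u-1:u+2].reshape(-1,3).mean(0))
m=(d.min(2)>170).astype(np.uint8)[225:330,250:350];n,l,st,c=cv2.connectedComponentsWithStats(m);print(st[1:][st[1:,4]>20]+[250,225,0,0,0])
s=manip.read_state();print(s['ee_pos'],s['qd'].round(3),s['width'],s['grasp_force'])
E
```

```text
time: 20.65
ee_pos: [0.4565, 0.293, 0.2512]
tcp_rot: [3.141, 0.001, -0.001]
ft_force: [0.4, -0.1, -1.2]
width: 0.0485
grasp_force: 30.0
knob top seated 300 277 [108.9167 141.75   182.9167]
disc top r=.045 +y side 295 311 [252.5833 251.5    251.4167]
strap block top 341 113 [ 70.1667 126.8333 197.    ]
[[ 266  227   69   49 1817]
 [ 276  277   50   38 1373]]
[0.4565 0.2931 0.2512] [-0.001 -0.    -0.001 -0.001  0.002  0.003  0.   ] 0.04859857684930933 29.999475991353393
```

The bright inner disc is visible inside the tin, the knob and strap block are where they should be, and the outer lid is held still about 7 cm above the knob. Handing in.

```bash
python3 -c "
from station import manip
print(manip.close_job())"
```

```text
the job is handed in; nothing more can be done
None
```

The job is handed in at about 21 s on the robot's clock, but no verdict came back: the strap hangs on the bar, the inner lid looks seated in the tin, and the gripper holds the outer lid level about 7 cm above the knob.

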